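# Level the slab roller: match the left thickness dial to the right

### The arm

A 6-joint arm with a two-finger parallel gripper is mounted at the origin on the work surface. World frame = base frame: x ahead of the robot, y to its left, z up, the work surface at z = 0. Lengths are in mm, angles in rad, forces in N, time in s.
With the tool pointing down it reaches from about 350 to 975 mm from the base axis. Payload 7.1 kg.
Tool frame: the origin (TCP) lies at the very end of the fingers, on their centre line; the grasp point (between the pads) lies behind it (r.pinch_z is the z of the grasp point in the tool frame, in mm); z points along the fingers, y is the line along which they close (so a half turn about z gives the same grasp; the last joint's range is limited). The gripper opens to 88 mm and grips with 3 to 60 N. Pads are 20 mm wide; open, the fingers measure 115 mm over their backs; the gripper's body (75 mm by 178 mm) begins 61 mm behind the grasp point.
Start: joints at [1.284, 0.423, 1.63, -0, 1.089, -0.019], TCP at [165.35, 602.714, 222.675] pointing down, gripper open.
Joint ranges: [-3, 3], [-0.9, 2.11], [0.09, 2.58], [-1.31, 4.45], [0.11, 2.69], [-2.54, 2.54]. Speed limits (rad/s): [2.39, 2.39, 3.01, 3.14, 3.14, 3.14].

### API

Orientations are given as a rotation vector (axis times angle).
In Python, from rig import r gives the robot as it stands.
- The arm moves only by the shell command python3 -m inch 'ROWS'. ROWS is JSON, a list of rows, each an object with "fingers": the finger opening in mm, from 0 to 87.8; "slide": the shift along the world's x, y, z in units of 40 mm (1.0 is 40 mm), a list of three; "angular": the turn, a rotation vector about the world's x, y, z in units of 8 degrees (1.0 is 8 degrees), a list of three. In form: [{"fingers": fingers, "slide": [x, y, z], "angular": [rx, ry, rz]}, ...]. A call has exactly 8 rows; each row is the pose to reach, as a shift and turn from the pose commanded when the call began; what a row does not reach only later rows make up. A row lasts 1/10 s, in which the tool goes at most 50 mm and 8.59 degrees, less where a joint would pass 70% of its speed; a pose out of reach is approached as far as the arm can. A call with a gripper value outside its range is refused whole. The fingers move at their own pace and stop on an object; the grip force is fixed at half the most. Time passes only in rows, so rows that repeat a pose let the fingers close, or fill a call up. It gives the time, the measured TCP pose, the force, the opening and the grip force at its end, in the units of the state.
- r.get_obs(): the state, without advancing time (a new reading comes with each control period).
- r.snapshot(name): name is "scene" or "side" or "wrist"; returns the picture (480x640x3 uint8, blue, green, red); there is no depth.
- r.camera_model(name): a dict with "fx", "fy", "cx", "cy" (pixels), "eye" and "attitude" of the camera in the world. Camera axes: x right, y down, z forward; pixel columns grow to the right and rows downward; lengths in mm; the calibration is good to about 2 mm. A picture is of the moment at which its call begins: read the wrist's pose just before it. camera_model takes no time and is no camera call; for the wrist camera it gives the pose at the moment of the call.
- r.job_done(): hands the job in; it is judged then, once.
The state is a dict: "time": time; "joint_pos": joint angles; "qvel": joint speeds; "joint_torque": joint torques, N m; "position": TCP position; "eef_rot": TCP orientation; "contact_force": force on the tool from outside, world axes, zero at the start; "ft_torque": the same for the moment, N m; "gripper_width": finger opening in mm; "grasp_force": force on a finger pad.
Only numpy, scipy, OpenCV 4.12 (cv2) and the standard library are available. Lean on these libraries where they do the work, as an engineer would, in place of code of your own. Each camera call takes 0.05 s, during which the arm holds its last target. There are 200 camera calls.

### The job

The slab roller must be levelled before the next slab: its right-hand thickness dial (at the crank end) is correctly set, the left-hand one is not. With the fingertips, gently push the left dial round by its upright handle, without gripping it, until its white index line points to the same place on its scale as the right dial's does. Leave the right dial as it is, shift and lift nothing else, and take the hand away.

Things in the scene. Friction and masses are not known exactly. Their poses are not given: they have to be found in the camera images.
- slab_roller: Grey table-top slab roller, fixed. Two rollers lie across it (its y axis, to the left) between two end frames; its bed, 460 x 300 mm, canvas top 103 mm up, runs along its x axis, which points away from the robot to within 15 degrees. A crank stands out at the right end. Origin: table height, midway between the frames. The dials' axes stand at y = +210 mm (left) and -210 mm (right), x = 0.
- left_dial (a joint): Angle of the left thickness dial, rad, 0 to 2.88 (stops). At 0 its white index line points along the machine's +y; it grows clockwise seen from above, so at 1.57 the line points along +x. Its fixed scale has 12 lines 0.262 rad apart from 0 up, every third longer. It turns easily (0.08 N m, about 2 N at the handle), has no spring or detent and stays where left. It starts near the low end.
- right_dial (a joint): Angle of the right-hand thickness dial (crank end), counted the same way on an identical dial and scale. It is correctly set, always further up the scale than the left one starts. To be left alone.
- left_hub (a point): Point on the left dial's vertical axis at its top face, 192 mm above the table. The dial is a black knurled disc, 100 mm diameter, 14 mm thick, on a fixed aluminium scale plate of 146 mm diameter. Only a nut 3 mm high (16 mm across, on the axis) stands on the face besides the handle.
- left_handle (a point): Middle of the left dial's handle: an upright steel peg, 16 mm diameter, standing 34 mm above the dial's face (192 to 226 mm above the table), 37 mm from the axis, exactly opposite the index line. As the dial value grows from 0 it travels from the hub's -y side (machine axes) past its -x side (nearest the robot) towards its +y side.
- left_index (a point): Outer end of the left dial's white index line, on the dial's top face, 50 mm from its axis.
- right_index (a point): Outer end of the right dial's white index line, on the dial's top face (192 mm above the table), 50 mm from its axis.
- slip_bottle: Grey slip-trailing bottle with a nozzle, 44 mm diameter, 110 mm tall, standing on the near half of the slab roller's bed (origin: centre of its underside). A bystander: not to be disturbed.
- rib: Flat wooden shaping rib, about 82 x 80 x 6 mm, lying on the far half of the bed (origin: centre of its underside). A bystander: not to be disturbed.
- scraper: Steel scraper blade with a wooden back, 95 x 60 x 13 mm, lying on the far half of the bed (origin: centre of its underside). A bystander: not to be disturbed.
- paste_tub: Yellow screw-top tub, 96 mm diameter, 135 mm tall, on the table at the left (origin: centre of its underside). A bystander: not to be disturbed.
- brush_cup: Orange paper cup (72 mm across, 92 mm tall) with a brush and a stick in it, 180 mm tall in all, on the table at the left (origin: centre of its underside). A bystander: not to be disturbed.
- sieve: Small round sieve (76 mm bowl) with a straight handle, about 235 mm long and 30 mm tall, on the table at the left (origin: centre of its underside; of the bowl's underside, the handle along its x axis). A bystander: not to be disturbed.

How it is judged:
By the outcome, as a careful person would: the job done as asked, in the order asked, and still so for the second after the job is handed in, with the robot touching nothing.
It also fails if it takes over 45 s, if anything falls off the work surface, if the arm or the gripper's body presses on something with over 40 N, if the wrist force passes 120 N, or if a joint passes its speed limit or range.

## Working session

There is one attempt and no reset: what is moved stays moved. The work goes in short steps, Python scripts to look and compute and a shell command to move; the robot and the scene stay as the last step left them, time stands still between calls to the robot, and variables do not carry over. Pictures are saved under pics/ and viewed, at most 10 in all, crops included, and the job is handed in when it is done.

```bash
ls; mkdir -p pics; python3 - <<'E'
from rig import r
import cv2
for n in("scene","side","wrist"):
    c=r.camera_model(n); print(n,c); cv2.imwrite(f"pics/{n}0.png",r.snapshot(n))
o=r.get_obs();print(o)
E
```

```text
pics
scene {'fx': 518.9384856490838, 'fy': 518.9384856490838, 'cx': 316.257828870908, 'cy': 246.94384155033967, 'eye': array([988.90712827, 523.90830217, 937.75507693]), 'attitude': array([-1.14754781, -2.52833271,  0.81928047])}
side {'fx': 516.4555474649684, 'fy': 516.4555474649684, 'cx': 318.1221185086015, 'cy': 236.94641271235773, 'eye': array([ 182.24123589, -535.55338507,  930.15929352]), 'attitude': array([-2.30426482,  0.5898283 , -0.2345723 ])}
wrist {'fx': 427.4122175198399, 'fy': 427.4122175198399, 'cx': 312.45289024539363, 'cy': 235.2396303731278, 'eye': array([ 95.40118594, 622.19450433, 385.13851   ]), 'attitude': array([2.3194665 , 1.76948727, 0.23774238])}
{'time': 0.15, 'joint_pos': array([ 1.28402464e+00,  4.23711673e-01,  1.63048689e+00,  4.87390519e-06,
        1.08863536e+00, -1.90100679e-02]), 'qvel': array([ 0.00187137, -0.00123953, -0.00236723,  0.0015126 , -0.00025403,
       -0.00126767]), 'joint_torque': array([ 9.73220403e-05, -5.44978559e+01, -2.73918718e+01,  6.43628463e-02,
        2.04700290e-02, -5.52911069e-05]), 'position': array([165.21498472, 602.31543889, 222.06215695]), 'eef_rot': array([-4.19321260e-01, -3.11328698e+00,  1.92588114e-03]), 'contact_force': array([ 0.72871435, -0.22919242, -0.06984519]), 'ft_torque': array([ 0.00242116,  0.0525338 , -0.0073043 ]), 'grasp_force': 0.0, 'gripper_width': 87.66055901338085}
```

View pics/scene0.png

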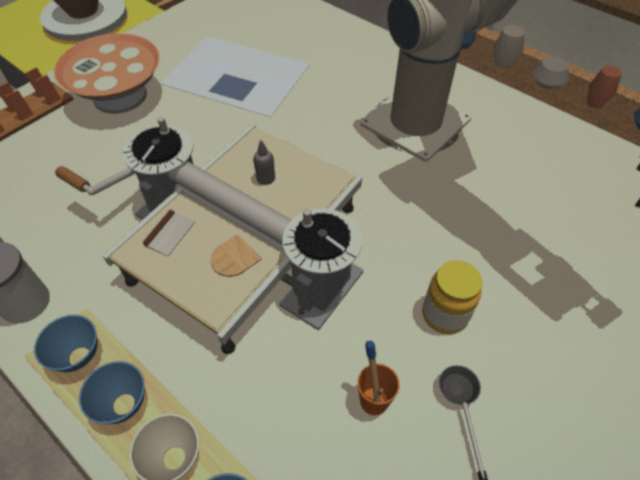

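View pics/wrist0.png

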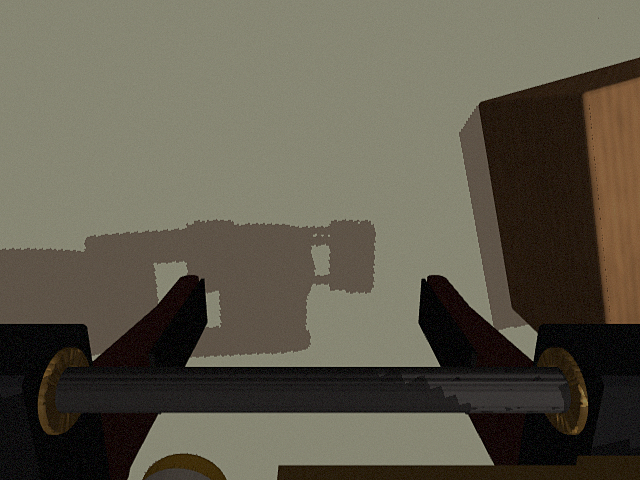

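The scene view shows the left dial near (322,238), with its peg at (308,218) and its line towards (343,250). The right dial is near (158,147). Next I'll locate both hubs and enlarge the dials.

```bash
cat > h.py <<'E'
import numpy as np, cv2
from scipy.spatial.transform import Rotation as R
def ray(c,u,v):
    return R.from_rotvec(c['attitude']).apply([(u-c['cx'])/c['fx'],(v-c['cy'])/c['fy'],1])
def plane(c,u,v,z):
    d=ray(c,u,v); return c['eye']+d*(z-c['eye'][2])/d[2]
def proj(c,p):
    q=R.from_rotvec(c['attitude']).inv().apply(np.asarray(p,float)-c['eye'])
    return np.array([c['cx']+c['fx']*q[0]/q[2],c['cy']+c['fy']*q[1]/q[2]])
E
python3 - <<'E'
from h import *; from rig import r
s=r.camera_model("scene");d=r.camera_model("side")
L=plane(s,322,238,192);Rr=plane(s,158,147,192);print(L,Rr,np.linalg.norm(L-Rr))
out=np.zeros((600,800,3),np.uint8)
for i,(n,c) in enumerate((("scene",s),("side",d))):
    im=cv2.imread(f"pics/{n}0.png")
    for j,p in enumerate((L,Rr)):
        u,v=proj(c,p).round().astype(int);print(n,u,v)
        u0,v0=u-50,v-38;u0=max(u0,0);v0=max(v0,0)
        t=im[v0:v0+75,u0:u0+100]; print("crop",u0,v0)
        out[i*300:i*300+t.shape[0]*4,j*400:j*400+t.shape[1]*4]=cv2.resize(t,None,fx=4,fy=4,interpolation=cv2.INTER_CUBIC)
cv2.imwrite("pics/c1.png",out)
E
```

```text
[568.51173262 160.38840239 192.        ] [ 613.56029831 -248.04315313  192.        ] 410.908394681261
scene 322 238
crop 272 200
scene 158 147
crop 108 109
side 323 212
crop 273 174
side 467 352
crop 417 314
```

View pics/c1.png

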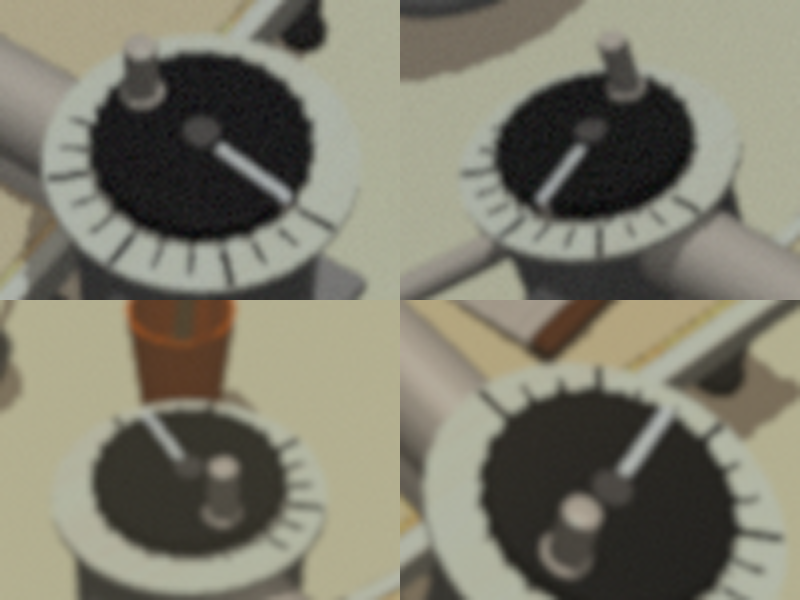

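The index lines are clear. The left dial is near its zero line and the right one is well up its scale. Next I'll measure the line directions on the z=192 plane from both views and work out the wrist camera's mounting for a closer look.

```bash
cat >> h.py <<'E'
# line-pixel direction: bright pixels near the hub on z=192, weighted principal direction
def index_dir(im,c,hub,rmin=14,rmax=46,thr=None):
    g=cv2.cvtColor(im,cv2.COLOR_BGR2GRAY).astype(float)
    u0,v0=proj(c,hub).astype(int); W=[];P=[]
    k=int(60*c['fx']/np.linalg.norm(np.asarray(c['eye'])-hub))+2
    for v in range(max(0,v0-k),min(480,v0+k)):
        for u in range(max(0,u0-k),min(640,u0+k)):
            p=plane(c,u,v,192.)[:2]-hub[:2]; d=np.hypot(*p)
            if rmin<d<rmax: P.append(p);W.append(g[v,u])
    P=np.array(P);W=np.array(W); return P,W
E
python3 - <<'E'
from h import *; from rig import r
s=r.camera_model("scene");d=r.camera_model("side")
# nut tops read from the 4x crops (z=195) and tips of lines, z=192
px={"scene":((272,200,(202,128),(292,198)),(108,109,(191,127),(143,205))),
    "side":((273,174,(188,166),(150,115)),(417,314,(213,185),(268,108)))}
H={}
for n,c in(("scene",s),("side",d)):
    for j,(u0,v0,a,b) in enumerate(px[n]):
        A=plane(c,u0+a[0]/4,v0+a[1]/4,194);B=plane(c,u0+b[0]/4,v0+b[1]/4,192)
        H[n,j]=A; print(n,j,A.round(1),B.round(1),np.hypot(*(B-A)[:2]),np.arctan2(*(B-A)[[1,0]]))
for n in("scene","side"):
    y=H[n,0]-H[n,1];print(n,np.hypot(*y[:2]),"machine y dir",np.arctan2(y[1],y[0]))
w=r.camera_model("wrist");o=r.get_obs()
T=R.from_rotvec(o['eef_rot']);print(T.as_matrix().round(2));C=R.from_rotvec(w['attitude'])
print("cam in tool",T.inv().apply(w['eye']-o['position']),(T.inv()*C).as_matrix().round(3))
E
```

```text
scene 0 [558.9 153.2 194. ] [561.  207.6 192. ] 54.39138700322739 1.5312648823677972
scene 1 [ 605.9 -264.3  194. ] [ 656.7 -239.5  192. ] 56.55300272453073 0.4540923535766409
side 0 [558.1 152.9 194. ] [560.5 199.5 192. ] 46.70043849890594 1.5197316024626
side 1 [ 606.4 -263.6  194. ] [ 651.7 -245.5  192. ] 48.75070425972881 0.38049288808119697
scene 420.11952032056485 machine y dir 1.682911403062758
side 419.2902841375383 machine y dir 1.6862067723651961
[[-0.96  0.26 -0.  ]
 [ 0.26  0.96 -0.  ]
 [ 0.   -0.   -1.  ]]
cam in tool [  72.58934531    0.5401974  -163.1728033 ] [[ 0.    -0.964 -0.266]
 [ 1.     0.     0.   ]
 [ 0.    -0.266  0.964]]
```

The two views agree. The hubs are L≈(558.5,153) and R≈(606,−264), the machine's y direction is 1.685, left θ≈0.16 and right θ≈1.27. I'll refine this with the wrist camera over each dial.

```bash
python3 -m inch '[{"fingers":0,"slide":[0.3,-0.3,1],"angular":[0,0,0]},{"fingers":0,"slide":[1,-1,2],"angular":[0,0,0]},{"fingers":0,"slide":[1.8,-1.9,2],"angular":[0,0,0]},{"fingers":0,"slide":[2.6,-2.8,2],"angular":[0,0,0]},{"fingers":0,"slide":[3.4,-3.7,2],"angular":[0,0,0]},{"fingers":0,"slide":[4.2,-4.6,2],"angular":[0,0,0]},{"fingers":0,"slide":[5,-5.4,2],"angular":[0,0,0]},{"fingers":0,"slide":[5.8,-6.2,2],"angular":[0,0,0]}]' && python3 -m inch '[{"fingers":0,"slide":[0.8,-0.9,0],"angular":[0,0,0]},{"fingers":0,"slide":[1.6,-1.8,0],"angular":[0,0,0]},{"fingers":0,"slide":[2.4,-2.7,0],"angular":[0,0,0]},{"fingers":0,"slide":[3.2,-3.6,0],"angular":[0,0,0]},{"fingers":0,"slide":[4,-4.5,0],"angular":[0,0,0]},{"fingers":0,"slide":[5,-5.3,0],"angular":[0,0,0]},{"fingers":0,"slide":[5,-5.3,0],"angular":[0,0,0]},{"fingers":0,"slide":[5,-5.3,0],"angular":[0,0,0]}]'
python3 - <<'E'
from h import *; from rig import r
import pickle
w=r.camera_model("wrist");im=r.snapshot("wrist");cv2.imwrite("pics/wL.png",im);pickle.dump(w,open("wL.pkl","wb"))
print(r.get_obs()['position'],proj(w,[558.5,153,192]))
E
```

```text
time: 0.95
position: [398.2, 353.0, 302.7]
eef_rot: [-0.419, -3.113, 0.0]
contact_force: [0.2, 0.4, -0.6]
gripper_width: 27.4
grasp_force: 0.0
time: 1.75
position: [597.6, 141.7, 301.9]
eef_rot: [-0.423, -3.112, 0.0]
contact_force: [0.0, 1.6, 0.6]
gripper_width: 0.4
grasp_force: 0.0
[596.83273389 142.57647149 302.05133253] [312.43551851 169.67080291]
```

View pics/wL.png

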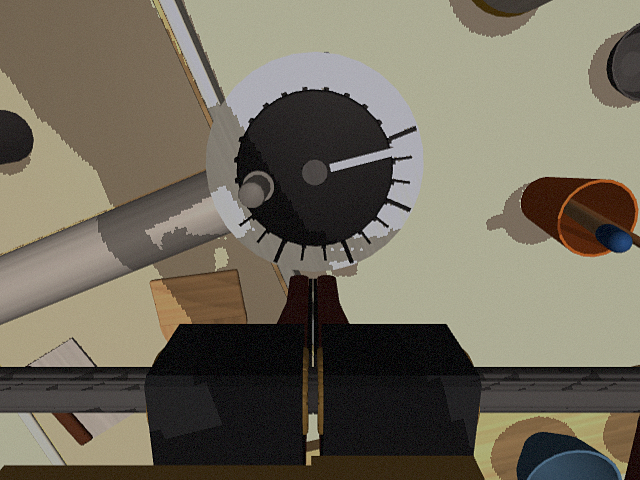

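The left dial is seen sharply: nut (314,172), index tip (391,153), peg near (256,187), and the index lies between scale lines 0 and 1. Now the same view of the right dial.

```bash
python3 -m inch '[{"fingers":0,"slide":[0,-0.8,0],"angular":[0,0,0]},{"fingers":0,"slide":[0.1,-1.8,0],"angular":[0,0,0]},{"fingers":0,"slide":[0.3,-2.8,0],"angular":[0,0,0]},{"fingers":0,"slide":[0.4,-3.8,0],"angular":[0,0,0]},{"fingers":0,"slide":[0.5,-4.8,0],"angular":[0,0,0]},{"fingers":0,"slide":[0.6,-5.8,0],"angular":[0,0,0]},{"fingers":0,"slide":[0.7,-6.8,0],"angular":[0,0,0]},{"fingers":0,"slide":[0.8,-7.6,0],"angular":[0,0,0]}]' && python3 -m inch '[{"fingers":0,"slide":[0.1,-0.8,0],"angular":[0,0,0]},{"fingers":0,"slide":[0.2,-1.6,0],"angular":[0,0,0]},{"fingers":0,"slide":[0.4,-2.4,0],"angular":[0,0,0]},{"fingers":0,"slide":[0.4,-2.8,0],"angular":[0,0,0]},{"fingers":0,"slide":[0.4,-2.8,0],"angular":[0,0,0]},{"fingers":0,"slide":[0.4,-2.8,0],"angular":[0,0,0]},{"fingers":0,"slide":[0.4,-2.8,0],"angular":[0,0,0]},{"fingers":0,"slide":[0.4,-2.8,0],"angular":[0,0,0]}]'
python3 - <<'E'
from h import *; from rig import r
import pickle
w=r.camera_model("wrist");im=r.snapshot("wrist");cv2.imwrite("pics/wR.png",im);pickle.dump(w,open("wR.pkl","wb"))
print(proj(w,[606.1,-264,192]))
for n in"LR":
    im=cv2.imread(f"pics/w{n}.png");c=pickle.load(open(f"w{n}.pkl","rb"))
    hub=np.array([558.5,153,194] if n=="L" else [606.1,-264,194.])
    g=cv2.cvtColor(im,cv2.COLOR_BGR2GRAY)
    # nut: mid-grey blob near the hub; line: bright blob inside the disc
    u,v=proj(c,hub); yy,xx=np.mgrid[:480,:640]; rad=np.hypot(xx-u,yy-v)
    m=((rad<24)&(g>60)&(g<140)).astype(np.uint8); m=cv2.morphologyEx(m,cv2.MORPH_OPEN,np.ones((7,7),np.uint8))
    k,lab,st,ce=cv2.connectedComponentsWithStats(m); j=1+st[1:,4].argmax()
    nut=plane(c,*ce[j],195.); print(n,"nut px",ce[j],st[j],nut.round(1))
    m=((np.hypot(xx-ce[j][0],yy-ce[j][1])<72)&(g>150)).astype(np.uint8)
    k,lab,st,ce2=cv2.connectedComponentsWithStats(m)
    for i in range(1,k):
        if st[i,4]>60:
            ys,xs=np.nonzero(lab==i); P=np.array([plane(c,a,b,192.)[:2] for a,b in zip(xs,ys)])
            mu=P.mean(0); e,V=np.linalg.eigh(np.cov(P.T)); d=V[:,1]; d*=np.sign(d@(mu-nut[:2]))
            print("  blob",st[i],mu.round(1),"dir",np.arctan2(d[1],d[0]),"from nut",np.arctan2(*(mu-nut[:2])[::-1]),"perp off",np.cross(d,nut[:2]-mu).round(2))
E
```

```text
time: 2.6
position: [628.8, -161.4, 302.8]
eef_rot: [-0.417, -3.114, -0.0]
contact_force: [-0.1, 0.2, -0.2]
gripper_width: 0.5
grasp_force: 0.0
time: 3.4
position: [645.4, -271.7, 302.9]
eef_rot: [-0.417, -3.114, -0.0]
contact_force: [-0.6, 0.2, 0.3]
gripper_width: 0.4
grasp_force: 0.0
[307.11725659 170.44736504]
L nut px [314.3628866  172.20412371] [303 161  24  24 485] [560.  153.8 195. ]
  blob [330 151  55  21 415] [560.6 181.6] dir 1.5530773230760322 from nut 1.549337405511689 perp off 0.1<stdin>:20: DeprecationWarning: Arrays of 2-dimensional vectors are deprecated. Use arrays of 3-dimensional vectors instead. (deprecated in NumPy 2.0)
Traceback (most recent call last):
ValueError: attempt to get argmax of an empty sequence
```

View pics/wR.png

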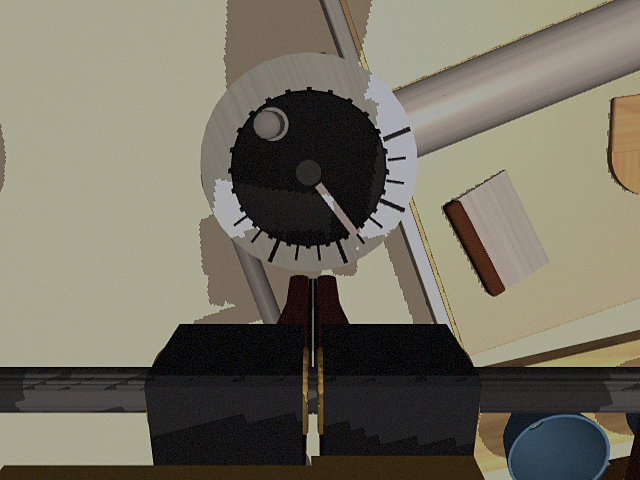

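The right dial has its nut at (308,172) and its line from (317,184) to (356,236), partly in shadow. I'll relax the thresholds.

```bash
cat >> h.py <<'E'
def measure(im,c,hub,Ydir=1.6846):
    g=cv2.GaussianBlur(cv2.cvtColor(im,cv2.COLOR_BGR2GRAY),(3,3),0)
    yy,xx=np.mgrid[:480,:640]; u,v=proj(c,hub)
    f=c['fx']/(c['eye'][2]-192); rad=np.hypot(xx-u,yy-v)
    m=((rad<46*f)&(g>100)).astype(np.uint8)   # index line inside the disc
    k,lab,st,ce=cv2.connectedComponentsWithStats(m)
    for i in range(1,k):
        if st[i,4]<120: continue
        ys,xs=np.nonzero(lab==i); P=np.array([plane(c,a,b,192.)[:2] for a,b in zip(xs,ys)])
        mu=P.mean(0); e,V=np.linalg.eigh(np.cov(P.T)); d=V[:,1]; d=d*np.sign(d@(mu-hub[:2]))
        a=np.arctan2(d[1],d[0]); h=mu-hub[:2]
        print("blob",st[i,:5],"elong",round((e[1]/e[0])**.5,1),"theta",round(Ydir-a,4),"hub->mean",round(Ydir-np.arctan2(h[1],h[0]),4),"perp",round(d[0]*-h[1]+d[1]*h[0],2),"dist",np.hypot(*h).round(1))
E
python3 - <<'E'
from h import *
import pickle
for n in"LR":
    im=cv2.imread(f"pics/w{n}.png");c=pickle.load(open(f"w{n}.pkl","rb"))
    hub=plane(c,*((314.4,172.2) if n=="L" else (308.3,172.3)),195.);hub[2]=192;print(n,hub)
    measure(im,c,hub)
    for t in [(416,128),(408,209)] if n=="L" else [(409,128),(402,209)]: 
        p=(plane(c,*t,178.)-hub)[:2];print(" tick",1.6846-np.arctan2(p[1],p[0]),np.hypot(*p))
E
```

```text
L [560.02282097 153.8643897  192.        ]
blob [329 150  56  22 471] elong 6.7 theta 0.1305 hub->mean 0.13 perp -0.01 dist 27.7
blob [245 184  18  17 230] elong 1.1 theta 4.4025 hub->mean 3.204 perp -38.76 dist 41.6
 tick 0.0013794275112306575 71.40706914182852
 tick 0.7842687382192708 69.74176086128038
R [ 607.08564851 -263.45930061  192.        ]
blob [259 113  19  19 262] elong 1.1 theta 3.7377 hub->mean 4.4065 perp 24.21 dist 39.0
blob [316 184  39  47 396] elong 7.8 theta 1.3005 hub->mean 1.3094 perp 0.25 dist 28.5
 tick -0.006816159590797843 71.00475994523242
 tick 0.7813486455891722 69.73836672972827
```

The scale lines check out at 0 and 0.785, so left θ = 0.130 and right θ ≈ 1.305. Next I'll work out the pushing waypoints, keeping the tool x face square behind the peg.

```bash
cat >> h.py <<'E'
HL=np.array([559.7,153.6]);YD=1.6846
def F(th,off):
    Y=np.array([np.cos(YD),np.sin(YD)]);X=np.array([np.sin(YD),-np.cos(YD)])
    h=HL-37*(np.cos(th)*Y+np.sin(th)*X); t=np.sin(th)*Y-np.cos(th)*X
    return h-t*off
E
python3 - <<'E'
from h import *; from rig import r
o=r.get_obs();p=o['position'];T=R.from_rotvec(o['eef_rot']).as_matrix()
print(p,"yaw toolx",np.arctan2(T[1,0],T[0,0]),o['joint_pos'].round(2))
P=F(.13,32);print("pre",P,(P-p[:2])/40)
print("want yaw",3.2554-.13)
for th in(.13,.2,.3,.4,.5,.6,.7,.8,.9,1.0,1.1,1.2,1.25,1.3): print(th,((F(th,18)-P)/40).round(2), "yaw",round(np.degrees(3.2554-th-2.875)/8,2))
E
```

```text
[ 645.43727691 -272.01632123  302.97223074] yaw toolx 2.8751255211556153 [-0.42  0.47  1.37  0.    1.3  -1.72]
pre [591.09656506 116.08659303] [-1.3585178   9.70257286]
want yaw 3.1254
0.13 [-0.35  0.01] yaw 1.79
0.2 [-0.42 -0.02] yaw 1.29
0.3 [-0.51 -0.05] yaw 0.58
0.4 [-0.61 -0.08] yaw -0.14
0.5 [-0.72 -0.09] yaw -0.86
0.6 [-0.82 -0.09] yaw -1.57
0.7 [-0.92 -0.08] yaw -2.29
0.8 [-1.02 -0.06] yaw -3.01
0.9 [-1.12 -0.03] yaw -3.72
1.0 [-1.22  0.  ] yaw -4.44
1.1 [-1.31  0.05] yaw -5.15
1.2 [-1.39  0.11] yaw -5.87
1.25 [-1.43  0.14] yaw -6.23
1.3 [-1.47  0.17] yaw -6.59
```

```bash
python3 -m inch '[{"fingers":0,"slide":[-0.1,0.8,0],"angular":[0,0,0]},{"fingers":0,"slide":[-0.2,1.8,0],"angular":[0,0,0]},{"fingers":0,"slide":[-0.4,2.8,0],"angular":[0,0,0]},{"fingers":0,"slide":[-0.5,3.8,0],"angular":[0,0,0.3]},{"fingers":0,"slide":[-0.7,4.8,0],"angular":[0,0,0.6]},{"fingers":0,"slide":[-0.8,5.8,0],"angular":[0,0,0.9]},{"fingers":0,"slide":[-0.9,6.8,0],"angular":[0,0,1.2]},{"fingers":0,"slide":[-1.06,7.7,0],"angular":[0,0,1.4]}]' && python3 -m inch '[{"fingers":0,"slide":[-0.1,0.8,0],"angular":[0,0,0.2]},{"fingers":0,"slide":[-0.2,1.5,0],"angular":[0,0,0.4]},{"fingers":0,"slide":[-0.3,2,0],"angular":[0,0,0.4]},{"fingers":0,"slide":[-0.3,2,0],"angular":[0,0,0.4]},{"fingers":0,"slide":[-0.3,2,-0.7],"angular":[0,0,0.4]},{"fingers":0,"slide":[-0.3,2,-1.3],"angular":[0,0,0.4]},{"fingers":0,"slide":[-0.3,2,-1.5],"angular":[0,0,0.4]},{"fingers":0,"slide":[-0.3,2,-1.5],"angular":[0,0,0.4]}]'
python3 - <<'E'
from h import *; from rig import r
w=r.camera_model("wrist");im=r.snapshot("wrist");cv2.imwrite("pics/w3.png",im)
o=r.get_obs();T=R.from_rotvec(o['eef_rot']).as_matrix();print(o['position'],F(.13,32),np.arctan2(T[1,0],T[0,0]))
E
```

```text
time: 4.25
position: [602.5, 37.1, 303.0]
eef_rot: [0.11, 3.139, 0.0]
contact_force: [0.1, -0.3, 0.0]
gripper_width: 0.6
grasp_force: 0.0
time: 5.05
position: [590.3, 114.1, 241.7]
eef_rot: [-0.026, -3.139, 0.001]
contact_force: [-0.4, -0.7, -0.4]
gripper_width: 0.8
grasp_force: 0.0
[591.08307169 114.30441228 242.86580089] [591.09656506 116.08659303] 3.1247533454071728
```

View pics/w3.png

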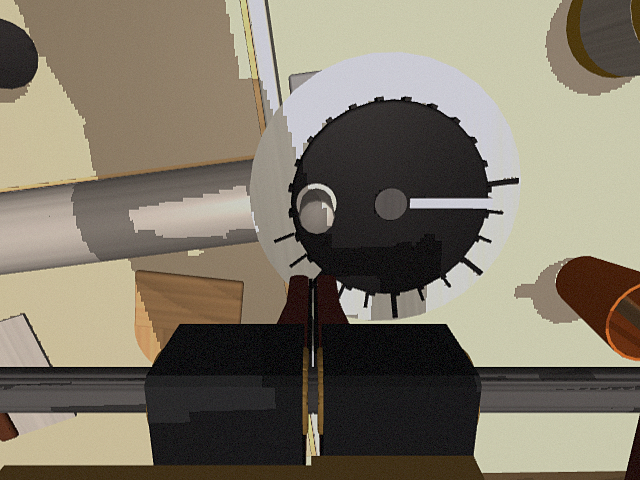

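The fingers are lined up squarely behind the peg, which is at (317,208). Now I'll descend and push the first part slowly.

```bash
python3 -m inch '[{"fingers":0,"slide":[0,0.05,-0.5],"angular":[0,0,0]},{"fingers":0,"slide":[0,0.05,-0.9],"angular":[0,0,0]},{"fingers":0,"slide":[0,0.05,-0.9],"angular":[0,0,0]},{"fingers":0,"slide":[-0.15,0.05,-0.9],"angular":[0,0,0]},{"fingers":0,"slide":[-0.25,0.05,-0.9],"angular":[0,0,0]},{"fingers":0,"slide":[-0.35,0.05,-0.9],"angular":[0,0,0]},{"fingers":0,"slide":[-0.42,0.03,-0.9],"angular":[0,0,-0.5]},{"fingers":0,"slide":[-0.51,0,-0.9],"angular":[0,0,-1.2]}]' && python3 -m inch '[{"fingers":0,"slide":[-0.1,-0.03,0],"angular":[0,0,-0.7]},{"fingers":0,"slide":[-0.21,-0.04,0],"angular":[0,0,-1.4]},{"fingers":0,"slide":[-0.31,-0.04,0],"angular":[0,0,-2.1]},{"fingers":0,"slide":[-0.41,-0.03,0],"angular":[0,0,-2.8]},{"fingers":0,"slide":[-0.51,-0.01,0],"angular":[0,0,-3.6]},{"fingers":0,"slide":[-0.61,0.02,0],"angular":[0,0,-4.3]},{"fingers":0,"slide":[-0.71,0.05,0],"angular":[0,0,-5]},{"fingers":0,"slide":[-0.71,0.05,0],"angular":[0,0,-5]}]'
python3 - <<'E'
from h import *; from rig import r
w=r.camera_model("wrist");im=r.snapshot("wrist");cv2.imwrite("pics/w4.png",im)
o=r.get_obs();T=R.from_rotvec(o['eef_rot']).as_matrix();print(o['position'],F(1.0,18),np.arctan2(T[1,0],T[0,0]),3.2554-1.0)
measure(im,w,np.r_[HL,192])
E
```

```text
time: 5.9
position: [571.7, 114.3, 208.0]
eef_rot: [0.293, 3.124, -0.0]
contact_force: [2.3, -3.1, 0.1]
gripper_width: 0.6
grasp_force: 1.8
time: 6.7
position: [542.4, 116.7, 207.8]
eef_rot: [1.341, 2.839, 0.001]
contact_force: [-0.3, -0.2, 0.8]
gripper_width: 0.6
grasp_force: 0.6
[542.44082217 116.69163111 207.60559446] [542.41967147 116.25846487] 2.2616932525278144 2.2554
blob [289 224  46  32 452] elong 1.8 theta 4.1889 hub->mean 4.2983 perp 4.04 dist 37.0
blob [ 419  244   87   16 1018] elong 7.0 theta 1.0401 hub->mean 1.0493 perp 0.27 dist 29.4
blob [ 292  252   40   38 1163] elong 1.0 theta 2.4072 hub->mean 3.8674 perp 37.92 dist 38.2
blob [468 305  21  23 130] elong 4.4 theta 3.1735 hub->mean 1.6855 perp -51.18 dist 51.4
```

View pics/w4.png

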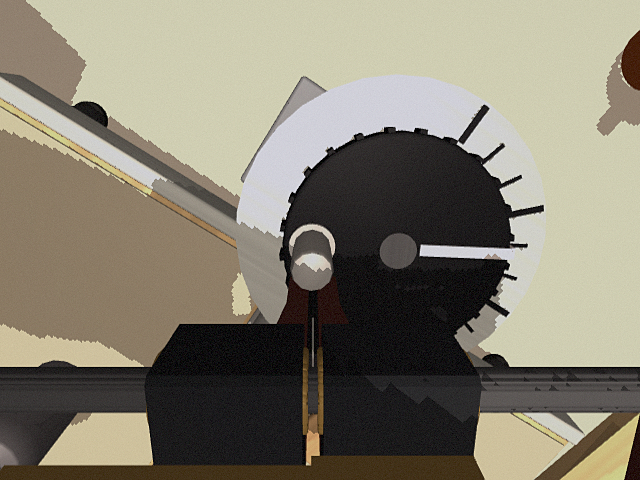

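The push is working: θ ≈ 1.045 with the fingers behind the peg at (313,262). I'll continue slowly and stop just short of the target.

```bash
python3 -m inch '[{"fingers":0,"slide":[-0.03,0.01,0],"angular":[0,0,-0.3]},{"fingers":0,"slide":[-0.06,0.03,0],"angular":[0,0,-0.5]},{"fingers":0,"slide":[-0.09,0.05,0],"angular":[0,0,-0.7]},{"fingers":0,"slide":[-0.12,0.07,0],"angular":[0,0,-1]},{"fingers":0,"slide":[-0.15,0.09,0],"angular":[0,0,-1.2]},{"fingers":0,"slide":[-0.17,0.11,0],"angular":[0,0,-1.4]},{"fingers":0,"slide":[-0.18,0.12,0],"angular":[0,0,-1.5]},{"fingers":0,"slide":[-0.18,0.12,0],"angular":[0,0,-1.5]}]'
python3 - <<'E'
from h import *; from rig import r
w=r.camera_model("wrist");im=r.snapshot("wrist");cv2.imwrite("pics/w5.png",im)
o=r.get_obs();T=R.from_rotvec(o['eef_rot']).as_matrix();p=o['position'];print(p,F(1.2,18),np.arctan2(T[1,0],T[0,0]),3.2554-1.2)
measure(im,w,np.r_[HL,192])
E
```

```text
time: 7.55
position: [534.7, 121.6, 206.6]
eef_rot: [-1.631, -2.685, 0.0]
contact_force: [0.7, -2.2, 1.3]
gripper_width: 0.3
grasp_force: 1.0
[534.75380718 121.61518038 206.55921684] [535.34550976 120.43588076] 2.050435222576202 2.0553999999999997
blob [289 225  47  32 459] elong 1.8 theta 4.3382 hub->mean 4.5214 perp 6.81 dist 37.4
blob [ 420  247   87   17 1017] elong 7.0 theta 1.2657 hub->mean 1.2742 perp 0.25 dist 29.4
blob [ 293  253   39   38 1171] elong 1.0 theta 2.6478 hub->mean 4.0922 perp 37.81 dist 38.1
blob [464 312  24  24 159] elong 4.0 theta 3.4686 hub->mean 1.9524 perp -51.44 dist 51.5
```

θ ≈ 1.27, so about 1.3 mm more along the tangent is needed.

```bash
python3 -m inch '[{"fingers":0,"slide":[-0.004,0.01,0],"angular":[0,0,-0.1]},{"fingers":0,"slide":[-0.008,0.02,0],"angular":[0,0,-0.2]},{"fingers":0,"slide":[-0.013,0.03,0],"angular":[0,0,-0.2]},{"fingers":0,"slide":[-0.013,0.03,0],"angular":[0,0,-0.2]},{"fingers":0,"slide":[-0.013,0.03,0],"angular":[0,0,-0.2]},{"fingers":0,"slide":[-0.013,0.03,0],"angular":[0,0,-0.2]},{"fingers":0,"slide":[-0.013,0.03,0],"angular":[0,0,-0.2]},{"fingers":0,"slide":[-0.013,0.03,0],"angular":[0,0,-0.2]}]'
python3 - <<'E'
from h import *; from rig import r
w=r.camera_model("wrist");im=r.snapshot("wrist");cv2.imwrite("pics/w6.png",im)
measure(im,w,np.r_[HL,192])
E
```

```text
time: 8.4
position: [534.2, 122.7, 206.5]
eef_rot: [-1.668, -2.662, 0.001]
contact_force: [-1.6, -3.1, 0.5]
gripper_width: 0.7
grasp_force: 1.4
blob [288 225  47  32 460] elong 1.8 theta 4.362 hub->mean 4.5524 perp 7.09 dist 37.5
blob [ 419  248   88   17 1018] elong 7.1 theta 1.2997 hub->mean 1.3074 perp 0.22 dist 29.4
blob [ 291  253   40   38 1173] elong 1.0 theta 2.8005 hub->mean 4.1252 perp 37.0 dist 38.2
blob [466 309  23  25 152] elong 4.3 theta 3.4288 hub->mean 1.9433 perp -51.22 dist 51.4
```

That is within measurement error of the right dial. I'll back off opposite to the push, rise, and return to the first viewpoint to verify.

```bash
python3 -m inch '[{"fingers":0,"slide":[0.06,-0.15,0],"angular":[0,0,0]},{"fingers":0,"slide":[0.16,-0.4,0],"angular":[0,0,0]},{"fingers":0,"slide":[0.24,-0.6,0],"angular":[0,0,0]},{"fingers":0,"slide":[0.24,-0.6,0.5],"angular":[0,0,0]},{"fingers":0,"slide":[0.24,-0.6,1.4],"angular":[0,0,0]},{"fingers":0,"slide":[0.24,-0.6,2.2],"angular":[0,0,0]},{"fingers":0,"slide":[0.5,-0.4,2.4],"angular":[0,0,1]},{"fingers":0,"slide":[0.8,-0.2,2.4],"angular":[0,0,2]}]' && python3 -m inch '[{"fingers":0,"slide":[0.2,0.2,0],"angular":[0,0,1]},{"fingers":0,"slide":[0.4,0.4,0],"angular":[0,0,2]},{"fingers":0,"slide":[0.6,0.6,0],"angular":[0,0,3]},{"fingers":0,"slide":[0.77,0.7,0],"angular":[0,0,4.1]},{"fingers":0,"slide":[0.77,0.7,0],"angular":[0,0,4.1]},{"fingers":0,"slide":[0.77,0.7,0],"angular":[0,0,4.1]},{"fingers":0,"slide":[0.77,0.7,0],"angular":[0,0,4.1]},{"fingers":0,"slide":[0.77,0.7,0],"angular":[0,0,4.1]}]'
python3 - <<'E'
from h import *; from rig import r
w=r.camera_model("wrist");im=r.snapshot("wrist");cv2.imwrite("pics/w7.png",im)
measure(im,w,np.r_[HL,192])
E
```

```text
time: 9.25
position: [568.1, 114.4, 305.3]
eef_rot: [1.273, 2.868, 0.005]
contact_force: [0.6, -0.1, 0.1]
gripper_width: 0.2
grasp_force: 0.0
time: 10.05
position: [597.0, 142.4, 302.7]
eef_rot: [-0.423, -3.113, -0.0]
contact_force: [-1.0, 0.1, -0.5]
gripper_width: 0.5
grasp_force: 0.0
blob [259 109  35  32 674] elong 1.2 theta 3.0771 hub->mean 4.4271 perp 35.91 dist 36.8
blob [321 183  39  48 434] elong 7.3 theta 1.3008 hub->mean 1.2949 perp -0.17 dist 28.6
```

View pics/w7.png

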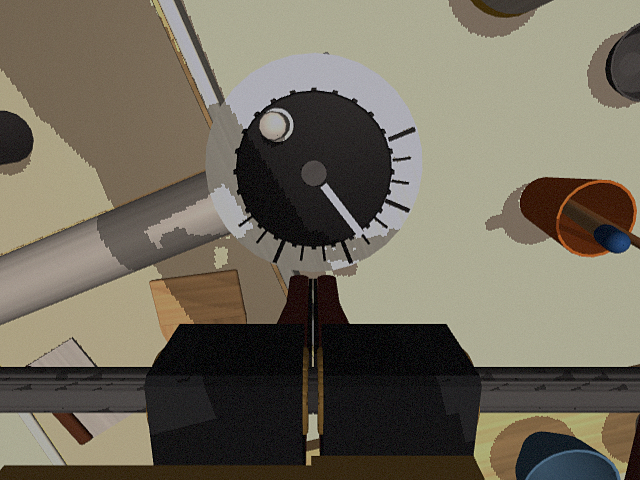

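The left line now runs from (321,184) to (361,236), at 1.3008, against 1.3005 for the right dial from the same view. The other items in view have not moved and the hand is clear, so I'll hand in.

```bash
python3 -c "
from rig import r
print(r.job_done())"
```

```text
the job is handed in; nothing more can be done
None
```

I pushed the left dial round to about 1.30 rad, matching the right dial's setting to within measurement error (about 0.01 rad); the hand is clear above it and the job is handed in.

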